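# Close up the tea caddy

### The job

Close up the small wooden tea caddy with the fingertips only: push both of its drawers fully home, and only then fold its raised lid all the way down. Work gently, without slamming anything or shoving the caddy out of its place; the sachets stay in their drawers, nothing is picked up, and the tin, jar and bottle nearby are left alone.

Things in the scene. Friction and masses are not known exactly. Their poses are not given: they have to be found in the camera images.
- caddy: light wooden tea caddy, 180 deep (x) x 220 wide (y) mm, 2.1 to 3.2 kg, standing loose on rubber feet (it slides if pushed much harder than 12 N). Origin: centre of its underside, on the table; own -x points out of the drawer front, +y to the left drawer, z up. The front 60 mm of its top is a deck 64 mm high; behind it (own x -30 to +90 mm) is a tray, rim 96 mm high, under the lid.
- drawer_left (a joint): how far the left drawer (caddy's +y side) is pulled out of the front, in m: 0 fully home (front flush with the caddy's front), starts 0.04 to 0.075, grows as it slides out along the caddy's own -x. Slides stiffly with about 1 N plus 3 N per m/s, and stays where left.
- drawer_right (a joint): the same for the right drawer (caddy's -y side)
- drawer_left_front (a point): point on the outer face of the left drawer's front, mid-width, 27 mm above the table. The front has no knob, is 97 mm wide and spans 12 to 55 mm above the table; a 32 mm wide finger notch in the middle of its top edge leaves wood up to 42 mm there. Fully home, this point is at own x = -90 mm, y = +52 mm of the caddy.
- drawer_right_front (a point): the same for the right drawer, at y = -52 mm of the caddy
- lid (a joint): angle of the lid in rad: 0 lying flat on the tray rim, grows as its front edge rises; starts 0.7 to 1.1. A damped friction hinge holds it where it is left: a few N square to the board near its free edge moves it, it does not fall by itself. While it is steep, a straight push down on the edge can jam; push its outer face forward and down.
- lid_hinge (a point): middle of the lid's hinge line, at the top rear of the caddy: own x = +90 mm, y = 0, 96.5 mm above the table. The line runs along the caddy's y axis.
- lid_edge (a point): middle of the lid's free front edge, on its upper (outer) side. The lid is a plain wooden board 124 mm from hinge to free edge, 222 mm wide, 8 mm thick; its underside passes through the hinge line. Shut, this point is 104.5 mm above the table.
- sachet_left: sachet lying loose in the left drawer, 91 x 30 x 8 mm, origin at the centre of its underside, 16.5 mm above the table
- sachet_right: sachet lying loose in the right drawer, likewise
- tin: coffee tin, 57 mm across, 72 mm high, standing to the right of the caddy; origin under its centre
- jar: spice jar, 45 mm across, 106 mm high, standing to the right of the caddy; origin under its centre
- water: water bottle, 63 mm across, 168 mm high, farther to the right; origin under its centre
Things that resemble listed ones, but are neither listed nor needed, are in the scene too. What is shaped like the jar but pink or turquoise is not meant.

How it is judged:
On the way, in this order (a step that is already met when the one before it is completed fails the run):
1. both drawers pushed home (value of joint each of drawer_left, drawer_right below 0.004 m), for 0.2 s.
2. lid folded down (value of joint lid below 0.05 rad), for 0.2 s.
At the end, for the whole second after the job is handed in: Both drawers are within 4 mm of fully home and the lid within 0.05 rad of flat, the drawers having been home first; the caddy stands within 15 mm of where it was, at rest; both sachets lie inside their drawers; tin, jar and bottle stand upright within 20 mm of where they were (all of step 1 and value of joint lid below 0.05 rad and distance of caddy from where it was at the start of the episode below 0.015 m and x of each of sachet_left, sachet_right in the frame of caddy above -0.09 m and z of each of sachet_left, sachet_right in the frame of caddy below 0.035 m and distance of each of tin, jar, water from where it was at the start of the episode below 0.02 m and angle between each of tin, jar, water's own z axis and vertical below 0.2 rad and linear speed of caddy below 0.02 m/s); the robot touches nothing.
It fails at once if the caddy is shoved more than 15 mm, or lifted (distance of caddy from where it was at the start of the episode above 0.015 m or height (world z) of caddy above 0.012 m or angle between caddy's own z axis and vertical above 0.12 rad).
It fails at once if a drawer (faster than 0.4 m/s) or the lid (faster than 4 rad/s) is slammed (velocity of joint any of drawer_left, drawer_right below -0.4 m/s or velocity of joint lid below -4 rad/s).
It fails at once if a sachet is lifted out of its drawer (z of any of sachet_left, sachet_right in the frame of caddy above 0.045 m).
It fails at once if the tin, jar or bottle is moved more than 20 mm, lifted or tipped (distance of any of tin, jar, water from where it was at the start of the episode above 0.02 m or height (world z) of any of tin, jar, water above 0.012 m or angle between any of tin, jar, water's own z axis and vertical above 0.25 rad).
It also fails if it takes over 51 s, if anything falls off the work surface, if the arm or the gripper's body presses on something with over 40 N, if the wrist force passes 120 N, or if a joint passes its speed limit or range.

### The arm

A 7-joint arm with a two-finger parallel gripper is mounted at the origin on a cart in front of the work surface, level with it; the furniture and walls round the work are solid. World frame = base frame: x ahead of the robot, y to its left, z up, the work surface at z = 0. Lengths are in m, angles in rad, forces in N, time in s.
With the tool pointing down it reaches from about 0.4 to 0.85 m from the base axis. Payload 10.4 kg.
Tool frame: the origin (TCP) lies midway between the tips of the shut fingers; the grasp point (between the pads) lies 19 mm behind it (r.grasp_offset is the distance from the TCP to the grasp point, in m); z points along the fingers, y is the line along which they close (so a half turn about z gives the same grasp; the last joint's range is limited). The gripper opens to 87 mm and grips with 3 to 60 N. Pads are 19 mm wide; open, the fingers measure 117 mm over their backs; the gripper's body (75 mm by 190 mm) begins 51 mm behind the grasp point.
Start: joints at [-1.352, 0.332, -0.065, 1.46, 0.022, 1.35, -0.088], TCP at [0.15, 0.607, 0.223] pointing down, gripper open.
Joint ranges: [-2.6, 2.6], [-0.5, 2.12], [-1.47, 1.34], [0.16, 2.42], [-1.27, 4.41], [0.06, 2.06], [-2.6, 2.6]. Speed limits (rad/s): [2.22, 2.22, 2.79, 2.79, 3.14, 3.14, 3.14].

### API

Orientations are given as a unit quaternion [x, y, z, w].
In Python, from bench import r gives the robot as it stands.
- The arm moves only by the tool drive_tool, never from a script. Its argument "moves" is a list that holds one entry, the list of rows, each a list of 7 numbers: the shift along the tool's x, y, z in m, then the turn, a rotation vector about the tool's x, y, z in rad, then the opening, from 0 (shut) to 1 (fully open). In form: [[[tx, ty, tz, ax, ay, az, jaw], ...]]. A call has 1 to 10 rows; each row shifts and turns the commanded pose from where the row before left it, along the tool's axes as they then stand; what a row does not reach is not made up. A row lasts 1/10 s, in which the tool goes at most 50 mm and 8.59 degrees, less where a joint would pass 70% of its speed; a pose out of reach is approached as far as the arm can. A call is refused whole if a number of a shift passes 0.05 or a number of a turn 0.15, either way. A call with a gripper value outside its range is refused whole. The fingers move at their own pace and stop on an object; "squeeze" is the grip in N (left out, the last holds). Time passes only in rows, so rows that do not move let the fingers close. It gives the time, the measured TCP pose, the force, the opening and the grip force at its end, in the units of the state.
- r.read_state(): the state, without advancing time (a new reading comes with each control period).
- r.camera(name): name is "scene" or "top"; returns the picture (384x512x3 uint8, red, green, blue); there is no depth.
- r.camera_info(name): a dict with "mtx" (3x3 intrinsics, pixels), "rvec" (rotation vector, rad) and "tvec" (3), from world to camera coordinates, as OpenCV has them. Camera axes: x right, y down, z forward; pixel columns grow to the right and rows downward; lengths in m; the calibration is good to about 2 mm. A picture is of the moment at which its call begins. camera_info takes no time and is no camera call.
- r.close_job(): hands the job in; it is judged then, once.
Trained networks look in the newest picture that a camera, given by its name, has taken for a name from the list of things; names that differ only in an ending like _2 or _b are one class to them, and where a whole thing is asked for, a point or a joint stands for the part that bears it (a point fixed in the world has none). Each returns a list of dicts, best first, with "conf" (0 to 1); they miss things now and then, are a little off and sometimes report something else, mostly with a low value. They report only what shows in the picture. A call takes as long as a camera call. They do not tell look-alikes from the thing itself.
- r.find_in(camera, query): "bbox" ([left, top, right, bottom] in pixels, round what is visible of it).
- r.place_of(camera, query): "at" ([column, row] in pixels: a listed point, or the origin of a listed thing).
The state is a dict: "time": time; "joint_positions": joint angles; "joint_vel": joint speeds; "joint_torque": joint torques, N m; "ee_pos": TCP position; "eef_rot": TCP orientation; "ft_force": force on the tool from outside, world axes, zero at the start; "torque": the same for the moment, N m; "width": finger opening in m; "grip_force": force on a finger pad.
Only numpy, scipy, OpenCV 4.12 (cv2) and the standard library are available. Lean on these libraries where they do the work, as an engineer would, in place of code of your own. Each camera call takes 0.05 s, during which the arm holds its last target. There are 200 camera calls.

## Working session

There is one attempt and no reset: what is moved stays moved. The work goes in short steps, Python scripts to look and compute and a tool call to move; the robot and the scene stay as the last step left them, time stands still between calls to the robot, and variables do not carry over. Pictures are saved under pics/ and viewed, at most 10 in all, crops included, and the job is handed in when it is done.

Besides the shell and the picture viewer there is one more tool, called after "Emit:" by a JSON object that holds its "op" and its "data", one argument or row to a line. drive_tool: Moves the arm, as the interface text tells. Its arguments: {"type":"object","properties":{"moves":{"type":"array"},"squeeze":{"type":"number"}},"required":["moves"]}

```bash
mkdir -p pics; cat > h.py <<'E'
import numpy as np, cv2
from bench import r
from scipy.spatial.transform import Rotation as R
def cam(n):
    i=r.camera_info(n); return np.array(i["mtx"],float),R.from_rotvec(np.ravel(i["rvec"])).as_matrix(),np.ravel(i["tvec"])
def ray(n,px):
    K,Rm,t=cam(n); d=Rm.T@np.linalg.inv(K)@np.array([px[0],px[1],1.]); return -Rm.T@t,d
def atz(n,px,z):
    c,d=ray(n,px); return c+d*(z-c[2])/d[2]
def proj(n,p):
    K,Rm,t=cam(n); q=K@(Rm@np.asarray(p)+t); return q[:2]/q[2]
E
python3 - <<'E'
from h import *
for n in("scene","top"):
    im=r.camera(n); cv2.imwrite(f"pics/{n}0.png",cv2.cvtColor(im,cv2.COLOR_RGB2BGR))
    print(n,"cam at",atz(n,(256,192),0),ray(n,(0,0))[0])
    for q,z in(("caddy",0),("drawer_left_front",.027),("drawer_right_front",.027),("lid_hinge",.0965),("lid_edge",.17),("tin",0),("jar",0),("water",0)):
        print(q,[(np.round(o["at"]),round(o["conf"],2),np.round(atz(n,o["at"],z),3)) for o in r.place_of(n,q)[:2]])
s=r.read_state();print(s["ee_pos"],s["eef_rot"],s["time"])
E
```

```text
scene cam at [ 0.7280809 -0.0040657  0.       ] [0.17035452 0.49656184 0.70708531]
caddy [(array([220., 272.]), 0.77, array([0.585, 0.238, 0.   ]))]
drawer_left_front [(array([249., 325.]), 0.92, array([0.433, 0.283, 0.027]))]
drawer_right_front [(array([291., 296.]), 0.61, array([0.422, 0.173, 0.027]))]
lid_hinge [(array([190., 226.]), 0.85, array([0.67 , 0.248, 0.097]))]
lid_edge [(array([203., 208.]), 0.69, array([0.632, 0.23 , 0.17 ])), (array([247., 326.]), 0.17, array([0.38, 0.33, 0.17]))]
tin [(array([255., 219.]), 0.96, array([0.653, 0.067, 0.   ]))]
jar [(array([276., 197.]), 0.89, array([ 0.675, -0.033,  0.   ])), (array([295., 249.]), 0.63, array([0.514, 0.061, 0.   ]))]
water [(array([313., 186.]), 0.9, array([ 0.636, -0.142,  0.   ]))]
top cam at [0.61337723 0.0835437  0.        ] [0.54494724 0.10558947 0.9296612 ]
caddy [(array([196., 204.]), 0.86, array([0.585, 0.24 , 0.   ]))]
drawer_left_front [(array([177., 263.]), 0.88, array([0.438, 0.282, 0.027]))]
drawer_right_front [(array([221., 267.]), 0.71, array([0.426, 0.174, 0.027])), (array([189., 167.]), 0.66, array([0.677, 0.253, 0.027]))]
lid_hinge [(array([187., 167.]), 0.85, array([0.669, 0.246, 0.097]))]
lid_edge [(array([179., 191.]), 0.65, array([0.606, 0.251, 0.17 ]))]
tin []
jar [(array([297., 168.]), 0.84, array([ 0.674, -0.025,  0.   ])), (array([264., 138.]), 0.66, array([0.756, 0.06 , 0.   ]))]
water [(array([341., 182.]), 0.92, array([ 0.634, -0.141,  0.   ]))]
[0.1496414  0.60682602 0.22258294] [1.20600566e-01 9.92701114e-01 3.83564184e-05 3.69070983e-06] 0.9
```

View pics/scene0.png

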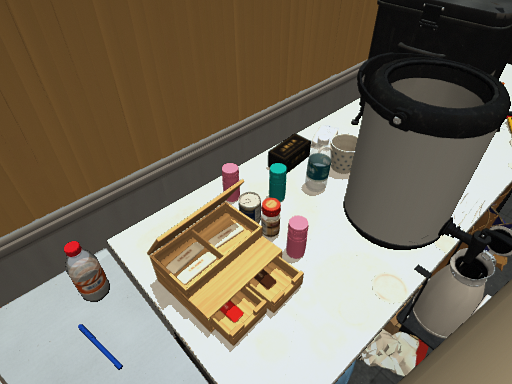

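View pics/top0.png

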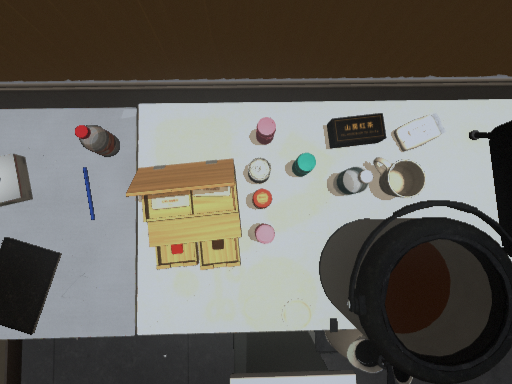

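The scene view shows the caddy at about (220,272), with both drawers out and the lid up. The top view shows it yawed slightly, with the deck front edge running from (150,245) to (241,238). The real jar has a red cap at (262,198) in the top view, and the tin is at (259,170). Next I'll fit the full pose from both cameras.

```bash
cat > fit.py <<'E'
from h import *
from scipy.optimize import least_squares
def pts(p):
    x,y,th,dl,dr,a=p
    loc={"caddy":(0,0,0),"drawer_left_front":(-.09-dl,.052,.027),"drawer_right_front":(-.09-dr,-.052,.027),"lid_hinge":(.09,0,.0965),
     "lid_edge":(.09-.124*np.cos(a)+.008*np.sin(a),0,.0965+.124*np.sin(a)+.008*np.cos(a))}
    return {k:np.array([x+np.cos(th)*v[0]-np.sin(th)*v[1],y+np.sin(th)*v[0]+np.cos(th)*v[1],v[2]]) for k,v in loc.items()}
def fit(n=1,p0=(.585,.239,.08,.056,.075,.9)):
    obs=[]
    for _ in range(n):
        for c in("scene","top"):
            r.camera(c)
            for q in pts(p0):
                o=r.place_of(c,q)
                if o and o[0]["conf"]>.4: obs.append((c,q,np.array(o[0]["at"])))
    f=lambda p:np.concatenate([proj(c,pts(p)[q])-a for c,q,a in obs])
    s=least_squares(f,p0,loss="soft_l1")
    return s.x,[(c,q,np.round(proj(c,pts(s.x)[q])-a,1).tolist()) for c,q,a in obs]
E
python3 - <<'E'
from fit import *
p,res=fit(2); print(np.round(p,4)); [print(*x) for x in res[:10]]
im=cv2.cvtColor(r.camera("top"),cv2.COLOR_RGB2BGR)
x,y,th=p[:3]; w=lambda a,b,z:(x+np.cos(th)*a-np.sin(th)*b,y+np.sin(th)*a+np.cos(th)*b,z)
big=cv2.resize(im[130:290,110:290],None,fx=4,fy=4,interpolation=cv2.INTER_CUBIC)[:600]
def line(P,col): cv2.polylines(big,[np.int32([(proj("top",w(*q))-[110,130]+.5)*4 for q in P])],True,col,1)
line([(-.09,.11,.064),(-.03,.11,.064),(-.03,-.11,.064),(-.09,-.11,.064)],(255,0,0))
for d,s in((p[3],1),(p[4],-1)): line([(-.09-d,s*.052+.0485,.055),(-.09-d,s*.052-.0485,.055),(-.09,s*.052-.0485,.055),(-.09,s*.052+.0485,.055)],(0,255,0))
a=p[5];ex,ez=.09-.124*np.cos(a)+.008*np.sin(a),.0965+.124*np.sin(a)+.008*np.cos(a)
line([(.09,.111,.1),(ex,.111,ez),(ex,-.111,ez),(.09,-.111,.1)],(255,0,255))
cv2.imwrite("pics/fit.png",big)
print("urn base", atz("scene",(350,200),0),atz("scene",(390,242),0),atz("scene",(440,235),0))
E
```

```text
[0.5816 0.2422 0.0768 0.0551 0.0683 0.9623]
scene caddy [-2.6, -4.5]
scene drawer_left_front [-0.8, -0.6]
scene drawer_right_front [0.4, 1.2]
scene lid_hinge [-2.4, -0.5]
scene lid_edge [-0.1, 0.8]
top caddy [2.7, 0.8]
top drawer_left_front [-0.3, 2.8]
top drawer_right_front [-2.0, -0.5]
top lid_hinge [-0.5, -0.1]
top lid_edge [3.0, -43.9]
urn base [ 0.52761344 -0.17447857  0.        ] [ 0.37023598 -0.12712263  0.        ] [ 0.29816663 -0.23906924  0.        ]
```

View pics/fit.png

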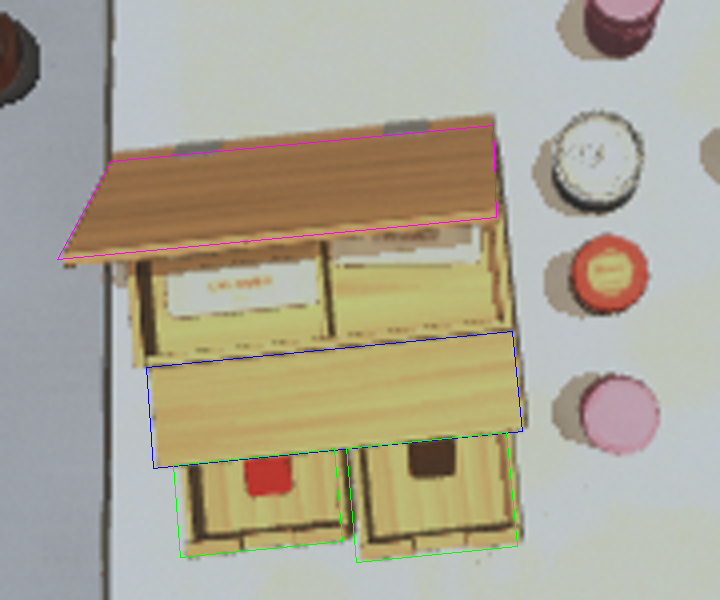

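The model overlay matches the picture to about 2–4 mm: yaw is about 0.08 and the lid about 0.96 rad. With the gripper open, the fingertips are about ±51 mm apart, which lines up with both drawer centres at ±52 mm. I'll align the tool and go to the front of the caddy.

Emit:
{"op": "drive_tool", "data": {
  "moves": [
    [[0, 0, 0, 0, 0, -0.107, 1], [0, 0, 0, 0, 0, -0.107, 1], [0, 0, 0, 0, 0, -0.108, 1], [-0.02, -0.04, 0, 0, 0, 0, 1], [-0.02, -0.04, 0, 0, 0, 0, 1], [-0.02, -0.04, 0, 0, 0, 0, 1], [-0.02, -0.04, 0, 0, 0, 0, 1], [-0.02, -0.04, 0, 0, 0, 0, 1], [-0.02, -0.04, 0, 0, 0, 0, 1], [-0.02, -0.04, 0, 0, 0, 0, 1]]
  ]
}}

```text
time: 3.15
ee_pos: [0.3124, 0.3373, 0.2228]
eef_rot: [-0.04, 0.999, 0.0, 0.0]
ft_force: [1.6, -0.0, 0.1]
width: 0.0872
grip_force: 0.0
```

Emit:
{"op": "drive_tool", "data": {
  "moves": [
    [[-0.02, -0.04, 0, 0, 0, 0, 1], [-0.02, -0.04, 0, 0, 0, 0, 1], [-0.02, -0.039, 0, 0, 0, 0, 1], [0, 0, 0.035, 0, 0, 0, 1], [0, 0, 0.04, 0, 0, 0, 1], [0, 0, 0.04, 0, 0, 0, 1], [0, 0, 0.04, 0, 0, 0, 1], [0, 0, 0.03, 0, 0, 0, 1], [0, 0, 0.01, 0, 0, 0, 1], [0, 0, 0, 0, 0, 0, 1]]
  ]
}}

```text
time: 4.15
ee_pos: [0.3805, 0.2247, 0.027]
eef_rot: [-0.04, 0.999, -0.001, -0.001]
ft_force: [-0.5, 0.5, 0.5]
width: 0.0872
grip_force: 0.0
```

```bash
python3 - <<'E'
from h import *
for c in("scene",):
    im=cv2.cvtColor(r.camera(c),cv2.COLOR_RGB2BGR); cv2.imwrite("pics/pre.png",cv2.resize(im[150:384,120:360],None,fx=2.5,fy=2.5))
s=r.read_state();e=np.array(s["ee_pos"])-[.582,.240,0];c,n=np.cos(.08),np.sin(.08)
print("own",c*e[0]+n*e[1],-n*e[0]+c*e[1],e[2],s["ft_force"],s["time"])
E
```

```text
own -0.2012345459669821 0.0014568940110480863 0.02818919229331792 [ 0.45204002 -0.43939843  0.79229587] 4.2
```

View pics/pre.png

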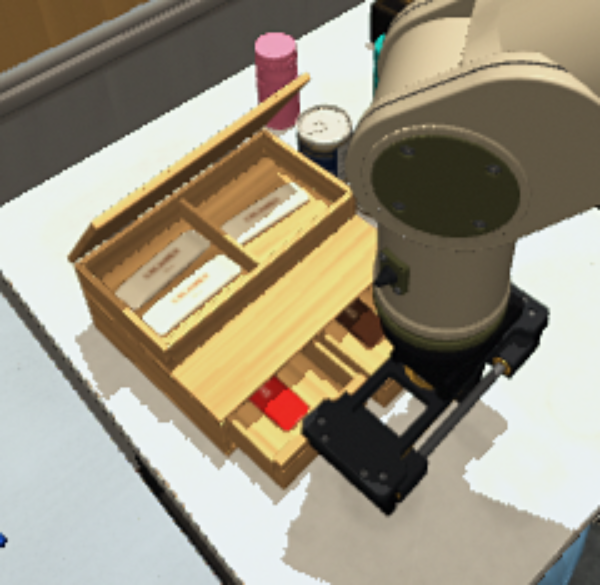

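The open gripper is in front of both drawers, with its left corner at about (390,500) in the crop and clear of the fronts. I'll push slowly.

Emit:
{"op": "drive_tool", "data": {
  "moves": [
    [[-0.01, 0, 0, 0, 0, 0, 1], [-0.008, 0, 0, 0, 0, 0, 1], [-0.008, 0, 0, 0, 0, 0, 1], [-0.008, 0, 0, 0, 0, 0, 1], [-0.008, 0, 0, 0, 0, 0, 1], [-0.008, 0, 0, 0, 0, 0, 1], [-0.008, 0, 0, 0, 0, 0, 1], [-0.008, 0, 0, 0, 0, 0, 1], [-0.008, 0, 0, 0, 0, 0, 1], [-0.006, 0, 0, 0, 0, 0, 1]]
  ]
}}

```text
time: 5.2
ee_pos: [0.4613, 0.2318, 0.0274]
eef_rot: [-0.04, 0.999, 0.0, -0.0]
ft_force: [-2.2, 1.7, 1.0]
width: 0.087
grip_force: 1.2
```

Emit:
{"op": "drive_tool", "data": {
  "moves": [
    [[-0.004, 0, 0, 0, 0, 0, 1], [-0.004, 0, 0, 0, 0, 0, 1], [-0.003, 0, 0, 0, 0, 0, 1], [-0.002, 0, 0, 0, 0, 0, 1], [0, 0, 0, 0, 0, 0, 1]]
  ]
}}

```text
time: 5.7
ee_pos: [0.474, 0.2324, 0.0275]
eef_rot: [-0.04, 0.999, -0.0, 0.0]
ft_force: [-0.2, 0.4, -0.1]
width: 0.0871
grip_force: 0.2
```

```bash
cat > st.py <<'E'
from h import *
s=r.read_state();e=np.array(s["ee_pos"])-[.582,.240,0];c,n=np.cos(.08),np.sin(.08)
print("own",np.round([c*e[0]+n*e[1],-n*e[0]+c*e[1],e[2]],4),np.round(s["ft_force"],1),np.round(s["torque"],2),s["time"])
E
cat st.py > /dev/null; python3 - <<'E'
from fit import *
exec(open("st.py").read())
p,res=fit(1,(.582,.24,.08,.01,.01,.96)); print(np.round(p,4),[q for q in res if "front" in q[1]])
E
```

```text
own [-0.1083  0.0011  0.0275] [-0.2  0.4 -0.1] [0.05 0.08 0.02] 5.7
[0.5807 0.2402 0.0682 0.0091 0.0037 0.9597] [('scene', 'drawer_left_front', [0.3, -0.3]), ('scene', 'drawer_right_front', [-0.5, -1.3]), ('top', 'drawer_right_front', [-123.4, 56.9])]
```

Emit:
{"op": "drive_tool", "data": {
  "moves": [
    [[-0.002, 0, 0, 0, 0, 0, 1], [-0.002, 0, 0, 0, 0, 0, 1], [-0.002, 0, 0, 0, 0, 0, 1], [0, 0, 0, 0, 0, 0, 1]]
  ]
}}

```text
time: 6.7
ee_pos: [0.48, 0.2332, 0.0275]
eef_rot: [-0.04, 0.999, 0.0, 0.0]
ft_force: [-1.2, 0.2, -0.8]
width: 0.0873
grip_force: 0.2
```

Emit:
{"op": "drive_tool", "data": {
  "moves": [
    [[-0.001, 0, 0, 0, 0, 0, 1], [-0.001, 0, 0, 0, 0, 0, 1], [0, 0, 0, 0, 0, 0, 1]]
  ]
}}

```text
time: 7.0
ee_pos: [0.4808, 0.2333, 0.0274]
eef_rot: [-0.04, 0.999, -0.0, -0.001]
ft_force: [-6.4, -1.3, 5.0]
width: 0.0872
grip_force: 3.0
```

Emit:
{"op": "drive_tool", "data": {
  "moves": [
    [[-0.001, 0, 0, 0, 0, 0, 1], [0, 0, 0, 0, 0, 0, 1]]
  ]
}}

```text
time: 7.2
ee_pos: [0.4808, 0.2332, 0.0273]
eef_rot: [-0.041, 0.999, -0.0, -0.002]
ft_force: [-10.5, -2.5, 8.2]
width: 0.0872
grip_force: 5.3
```

```bash
python3 st.py
```

```text
own [-0.1014  0.0014  0.0273] [-10.5  -2.5   8.2] [-0.1   2.05  0.53] 7.2
```

Emit:
{"op": "drive_tool", "data": {
  "moves": [
    [[0.003, 0, 0, 0, 0, 0, 1], [0.01, 0, 0, 0, 0, 0, 1], [0.03, 0, 0, 0, 0, 0, 1], [0.04, 0, 0, 0, 0, 0, 1], [0.01, 0, -0.03, 0, 0, 0, 1], [0, 0, 0, 0, 0, 0, 1]]
  ]
}}

```text
time: 7.8
ee_pos: [0.3895, 0.2268, 0.06]
eef_rot: [-0.041, 0.999, 0.001, 0.001]
ft_force: [1.4, 1.6, 0.7]
width: 0.0872
grip_force: 0.0
```

```bash
python3 - <<'E'
from h import *
a=cv2.cvtColor(r.camera("scene"),cv2.COLOR_RGB2BGR)[200:350,140:320]; b=cv2.cvtColor(r.camera("top"),cv2.COLOR_RGB2BGR)[160:300,130:270]
cv2.imwrite("pics/closed.png",np.hstack([cv2.resize(a,(480,400),interpolation=cv2.INTER_CUBIC),cv2.resize(b,(320,320),interpolation=cv2.INTER_CUBIC).repeat(1,0) if 0 else cv2.copyMakeBorder(cv2.resize(b,(320,320),interpolation=cv2.INTER_CUBIC),0,80,0,0,0)]))
E
python3 - <<'E'
from fit import *
p,res=fit(1,(.582,.24,.08,.0,.0,.96)); print(np.round(p,4),*[q for q in res],sep="\n")
E
```

```text
[5.841e-01 2.428e-01 8.080e-02 4.000e-04 3.200e-03 9.340e-01]
('scene', 'caddy', [-0.4, 1.2])
('scene', 'drawer_left_front', [0.5, -0.6])
('scene', 'drawer_right_front', [-0.5, 0.7])
('scene', 'lid_hinge', [1.0, -0.7])
('scene', 'lid_edge', [-1.0, -0.4])
('top', 'caddy', [1.4, 0.3])
('top', 'lid_hinge', [-1.4, -1.2])
('top', 'lid_edge', [0.3, 1.4])
```

View pics/closed.png

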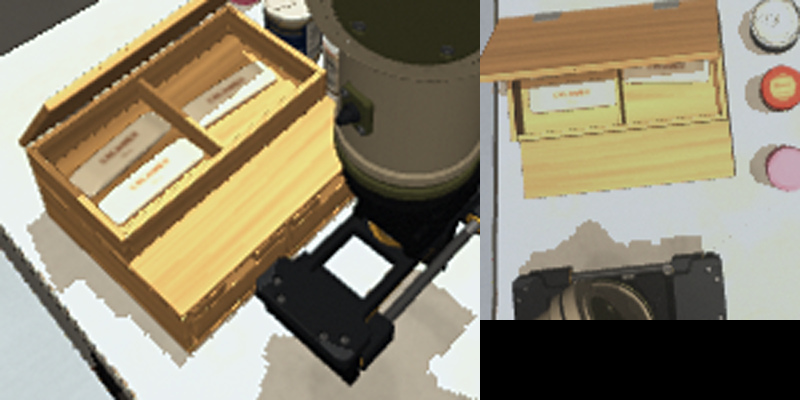

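The drawers look closed in both views. The wrist moment at contact (0.53 N·m at 10.5 N) puts all the load on the left finger, so the right drawer may still be about 3 mm out. I'll yaw the tool slightly so the right finger leads, and keep the gripper's body centred and clear of the pink decoy.

Emit:
{"op": "drive_tool", "data": {
  "moves": [
    [[0, 0, 0.033, 0, 0, -0.06, 1], [-0.025, 0, 0, 0, 0, 0, 1], [-0.025, 0, 0, 0, 0, 0, 1], [-0.02, 0, 0, 0, 0, 0, 1], [-0.008, 0, 0, 0, 0, 0, 1], [-0.003, 0, 0, 0, 0, 0, 1], [0, 0, 0, 0, 0, 0, 1]]
  ]
}}

```text
time: 9.2
ee_pos: [0.4696, 0.2371, 0.0244]
eef_rot: [-0.07, 0.998, -0.0, -0.0]
ft_force: [0.3, 0.1, 0.2]
width: 0.0867
grip_force: 0.0
```

```bash
python3 st.py
```

```text
own [-0.1122  0.0061  0.0244] [0.3 0.1 0.2] [-0.03 -0.    0.05] 9.2
```

Emit:
{"op": "drive_tool", "data": {
  "moves": [
    [[-0.002, 0, 0, 0, 0, 0, 1], [-0.002, 0, 0, 0, 0, 0, 1], [-0.001, 0, 0, 0, 0, 0, 1], [0, 0, 0, 0, 0, 0, 1]]
  ]
}}

```text
time: 9.6
ee_pos: [0.4751, 0.2379, 0.0246]
eef_rot: [-0.07, 0.998, 0.0, 0.0]
ft_force: [-1.2, -0.4, -0.2]
width: 0.0868
grip_force: 0.0
```

Emit:
{"op": "drive_tool", "data": {
  "moves": [
    [[-0.001, 0, 0, 0, 0, 0, 1], [-0.001, 0, 0, 0, 0, 0, 1], [0, 0, 0, 0, 0, 0, 1]]
  ]
}}

```text
time: 9.9
ee_pos: [0.4772, 0.2382, 0.0246]
eef_rot: [-0.07, 0.998, 0.0, 0.0]
ft_force: [-0.3, 0.7, 0.3]
width: 0.0871
grip_force: 0.0
```

```bash
python3 st.py
```

```text
own [-0.1046  0.0066  0.0246] [-0.3  0.7  0.3] [-0.02 -0.01  0.02] 9.9
```

Emit:
{"op": "drive_tool", "data": {
  "moves": [
    [[-0.001, 0, 0, 0, 0, 0, 1], [-0.001, 0, 0, 0, 0, 0, 1], [0, 0, 0, 0, 0, 0, 1]]
  ]
}}

```text
time: 10.2
ee_pos: [0.4777, 0.2383, 0.0243]
eef_rot: [-0.07, 0.998, -0.0, -0.001]
ft_force: [-7.1, 0.3, 5.7]
width: 0.087
grip_force: 3.6
```

```bash
python3 st.py
```

```text
own [-0.1041  0.0066  0.0243] [-7.1  0.3  5.7] [-0.44  1.33 -0.37] 10.2
```

The load is now on the right finger (moment −0.37 N·m at 7.1 N), so both drawers are home. I'll retreat, rise and shut the fingers.

Emit:
{"op": "drive_tool", "data": {
  "moves": [
    [[0.005, 0, 0, 0, 0, 0, 1], [0.035, 0, 0, 0, 0, 0, 1], [0, 0, -0.03, 0, 0, 0.06, 1], [0, 0, -0.05, 0, 0, 0, 0.5], [0, 0, -0.05, 0, 0, 0, 0], [0, 0, -0.05, 0, 0, 0, 0], [0, 0, -0.05, 0, 0, 0, 0], [0, 0, -0.02, 0, 0, 0, 0], [0, 0, 0, 0, 0, 0, 0], [0, 0, 0, 0, 0, 0, 0]]
  ]
}}

```text
time: 11.2
ee_pos: [0.4394, 0.2328, 0.2741]
eef_rot: [-0.04, 0.999, 0.0, 0.0]
ft_force: [-1.2, -0.4, -0.7]
width: 0.039
grip_force: 0.0
```

```bash
python3 st.py; python3 - <<'E'
from fit import *
p,res=fit(2,(.582,.24,.08,.0,.0,.95)); print(np.round(p,4),*[q for q in res[:10]],sep="\n")
E
```

```text
own [-0.1427  0.0042  0.2741] [-1.2 -0.4 -0.7] [0.06 0.09 0.05] 11.2
[ 0.5811  0.2414  0.0557 -0.0029 -0.0019  0.9426]
('scene', 'caddy', [-1.2, -0.8])
('scene', 'drawer_left_front', [-0.1, 0.5])
('scene', 'drawer_right_front', [0.7, -0.2])
('scene', 'lid_hinge', [-1.2, -0.4])
('scene', 'lid_edge', [-0.7, 2.1])
('top', 'lid_hinge', [-1.7, 0.6])
('top', 'lid_edge', [2.7, -0.1])
('scene', 'caddy', [-0.8, 4.0])
('scene', 'drawer_left_front', [0.1, -0.5])
('scene', 'drawer_right_front', [-0.9, 0.3])
```

Vision agrees: both drawers are home and the lid is at about 0.94 rad. I'll go above and behind the lid edge.

Emit:
{"op": "drive_tool", "data": {
  "moves": [
    [[-0.03, -0.001, 0, 0, 0, 0, 0], [-0.035, -0.001, 0, 0, 0, 0, 0], [-0.035, -0.001, 0, 0, 0, 0, 0], [-0.035, 0, 0, 0, 0, 0, 0], [-0.035, 0, 0, 0, 0, 0, 0], [-0.03, 0, 0, 0, 0, 0, 0], [0, 0, 0.03, 0, 0, 0, 0], [0, 0, 0.03, 0, 0, 0, 0], [0, 0, 0.015, 0, 0, 0, 0], [0, 0, 0, 0, 0, 0, 0]]
  ]
}}

```text
time: 13.4
ee_pos: [0.6378, 0.2457, 0.1972]
eef_rot: [-0.04, 0.999, -0.001, -0.002]
ft_force: [0.2, 0.4, 0.1]
width: 0.0005
grip_force: 0.0
```

```bash
python3 st.py; python3 - <<'E'
from h import *
im=cv2.cvtColor(r.camera("scene"),cv2.COLOR_RGB2BGR); cv2.imwrite("pics/lid.png",cv2.resize(im[120:350,120:350],None,fx=2.5,fy=2.5))
E
```

```text
own [0.0561 0.0012 0.1972] [0.2 0.4 0.1] [ 0.03  0.05 -0.01] 13.4
```

View pics/lid.png

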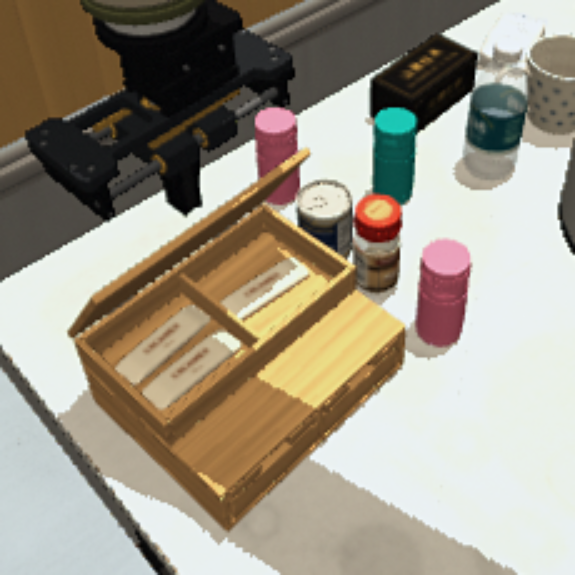

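The drawers are shut, and the closed fingers at about (185,205) in the crop are just behind the raised lid edge at its middle. Now I'll fold the lid along the arc about its hinge.

Emit:
{"op": "drive_tool", "data": {
  "moves": [
    [[0.004, 0, 0.003, 0, 0, 0, 0], [0.004, 0, 0.003, 0, 0, 0, 0], [0.004, 0, 0.004, 0, 0, 0, 0], [0.006, 0, 0.004, 0, 0, 0, 0], [0.006, 0, 0.004, 0, 0, 0, 0], [0.005, 0, 0.004, 0, 0, 0, 0], [0.005, 0, 0.005, 0, 0, 0, 0], [0, 0, 0, 0, 0, 0, 0]]
  ]
}}

```text
time: 14.25
ee_pos: [0.604, 0.2431, 0.1716]
eef_rot: [-0.04, 0.999, -0.0, -0.001]
ft_force: [0.4, -0.5, 0.5]
width: 0.0001
grip_force: 0.0
```

```bash
python3 st.py; python3 - <<'E'
from h import *
for c in("scene","top"):
    r.camera(c); o=r.place_of(c,"lid_edge"); print(c,[(q["at"],q["conf"]) for q in o[:1]])
    for a in(.5,.6,.7,.8,.95):
        x,z=.088-.124*np.cos(a)+.008*np.sin(a),.0965+.124*np.sin(a)+.008*np.cos(a); print(a,proj(c,(.582+x*.9968,.24+x*.08,z)).round(1))
E
```

```text
own [0.0222 0.0014 0.1716] [ 0.4 -0.5  0.5] [ 0.05  0.   -0.01] 14.25
scene [([213.0, 224.4], 0.79)]
0.5 [219.9 230.8]
0.6 [217.  225.6]
0.7 [213.8 220.2]
0.8 [210.4 214.9]
0.95 [204.7 207.2]
top []
0.5 [185.3 210.3]
0.6 [184.2 206.8]
0.7 [183.1 202.8]
0.8 [182.  198.2]
0.95 [180.3 190.6]
```

The lid follows and is now at about 0.68 rad. I'll continue.

Emit:
{"op": "drive_tool", "data": {
  "moves": [
    [[0.004, 0, 0.005, 0, 0, 0, 0], [0.004, 0, 0.006, 0, 0, 0, 0], [0.004, 0, 0.006, 0, 0, 0, 0], [0.004, 0, 0.006, 0, 0, 0, 0], [0.003, 0, 0.006, 0, 0, 0, 0], [0.003, 0, 0.006, 0, 0, 0, 0], [0.002, 0, 0.006, 0, 0, 0, 0], [0.002, 0, 0.005, 0, 0, 0, 0], [0, 0, 0, 0, 0, 0, 0]]
  ]
}}

```text
time: 15.35
ee_pos: [0.5786, 0.241, 0.1256]
eef_rot: [-0.04, 0.999, -0.0, -0.001]
ft_force: [-0.4, -0.1, 0.8]
width: 0.0005
grip_force: 0.0
```

Emit:
{"op": "drive_tool", "data": {
  "moves": [
    [[0.001, 0, 0.005, 0, 0, 0, 0], [0.001, 0, 0.005, 0, 0, 0, 0], [0.001, 0, 0.004, 0, 0, 0, 0], [0.001, 0, 0.003, 0, 0, 0, 0], [0, 0, 0, 0, 0, 0, 0]]
  ]
}}

```text
time: 15.85
ee_pos: [0.5749, 0.2407, 0.109]
eef_rot: [-0.04, 0.999, -0.0, -0.0]
ft_force: [-0.4, 0.2, -0.2]
width: 0.0004
grip_force: 0.0
```

```bash
python3 st.py
```

```text
own [-0.0071  0.0012  0.109 ] [-0.4  0.2 -0.2] [ 0.05  0.01 -0.02] 15.85
```

Emit:
{"op": "drive_tool", "data": {
  "moves": [
    [[0, 0, 0.002, 0, 0, 0, 0], [0, 0, 0.002, 0, 0, 0, 0], [0, 0, 0.001, 0, 0, 0, 0], [0, 0, 0, 0, 0, 0, 0]]
  ]
}}

```text
time: 16.25
ee_pos: [0.5752, 0.2408, 0.105]
eef_rot: [-0.04, 0.999, 0.0, -0.0]
ft_force: [-2.2, -1.1, 5.4]
width: 0.0006
grip_force: 2.6
```

Emit:
{"op": "drive_tool", "data": {
  "moves": [
    [[0, 0, 0.001, 0, 0, 0, 0], [0, 0, 0.001, 0, 0, 0, 0], [0, 0, 0, 0, 0, 0, 0]]
  ]
}}

```text
time: 16.55
ee_pos: [0.5753, 0.2409, 0.1047]
eef_rot: [-0.04, 0.999, 0.001, 0.0]
ft_force: [-9.5, -2.7, 19.0]
width: 0.0002
grip_force: 9.9
```

The lid meets the rim at z = 104.7 mm, against 104.5 mm expected when shut, so it is down. I'll lift off and check.

Emit:
{"op": "drive_tool", "data": {
  "moves": [
    [[0, 0, -0.004, 0, 0, 0, 0], [0, 0, -0.02, 0, 0, 0, 0], [0, 0, -0.05, 0, 0, 0, 0], [0, 0, -0.05, 0, 0, 0, 0], [0.03, 0.04, -0.03, 0, 0, 0, 0], [0.03, 0.04, 0, 0, 0, 0, 0], [0.03, 0.04, 0, 0, 0, 0, 0], [0.02, 0.04, 0, 0, 0, 0, 0], [0, 0.04, 0, 0, 0, 0, 0], [0, 0, 0, 0, 0, 0, 0]]
  ]
}}

```text
time: 17.55
ee_pos: [0.4505, 0.4321, 0.2513]
eef_rot: [-0.044, 0.999, 0.001, -0.001]
ft_force: [-0.5, -0.5, -0.1]
width: 0.0006
grip_force: 0.0
```

```bash
python3 st.py; python3 - <<'E'
from fit import *
p,res=fit(2,(.582,.24,.08,.0,.0,.0)); print(np.round(p,4))
for q,z in(("tin",0),("jar",0),("water",0)): print(q,[np.round(atz("scene",o["at"],z),3) for o in r.place_of("scene",q)[:2]])
a=cv2.cvtColor(r.camera("scene"),cv2.COLOR_RGB2BGR)[150:350,130:330]; b=cv2.cvtColor(r.camera("top"),cv2.COLOR_RGB2BGR)[130:330,110:310]
cv2.imwrite("pics/end.png",cv2.resize(np.hstack([a,b]),(800,400),interpolation=cv2.INTER_CUBIC))
E
```

```text
own [-0.1157  0.202   0.2513] [-0.5 -0.5 -0.1] [ 0.    0.1  -0.07] 17.55
[ 0.5801  0.2381  0.0696 -0.0056 -0.0021  0.0767]
tin [array([0.661, 0.072, 0.   ])]
jar [array([0.508, 0.06 , 0.   ]), array([0.588, 0.067, 0.   ])]
water [array([ 0.637, -0.155,  0.   ])]
```

View pics/end.png

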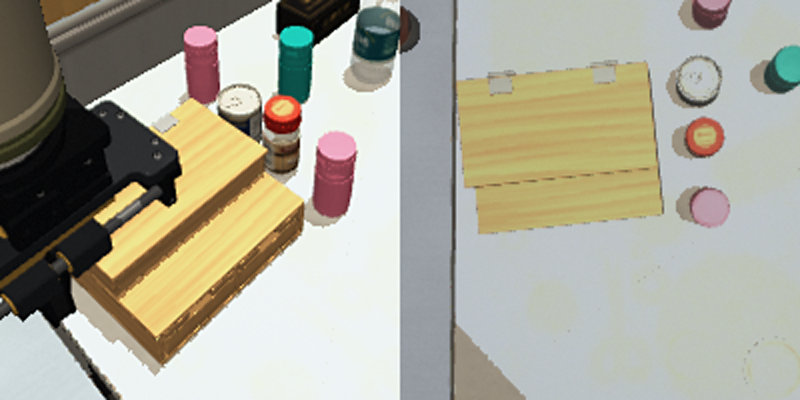

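Both views show the lid flat and the drawer fronts flush. The tin, jar and bottle look undisturbed, and the arm is clear.

```bash
python3 -c "
from bench import r
print(r.close_job())"
```

```text
the job is handed in; nothing more can be done
None
```

I pushed both drawers home, then folded the lid flat, and handed the job in at about 18 s of the 51 s allowed; contact forces and the final pictures agree, but no verdict was returned.

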